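Snap the dust cap onto the lens viewer

ROBOT

A 6-joint arm with a two-finger parallel gripper is mounted at the origin on the work surface. World frame = base frame: x ahead of the robot, y to its left, z up, the work surface at z = 0. Lengths are in m, angles in rad, forces in N, time in s.
With the tool pointing down it reaches from about 0.35 to 0.775 m from the base axis. Payload 7.3 kg.
Tool frame: the origin (TCP) lies at the very end of the fingers, on their centre line; the grasp point (between the pads) lies 19 mm behind it; z points along the fingers, y is the line along which they close (so a half turn about z gives the same grasp; the last joint's range is limited). The gripper opens to 92 mm and grips with 3 to 60 N. Pads are 19 mm wide; open, the fingers measure 130 mm over their backs; the gripper's body (75 mm by 190 mm) begins 47 mm behind the grasp point.
Start: joints at [-1.418, 0.342, 1.524, -0, 1.275, -0.146], TCP at [0.155, -0.502, 0.227] pointing down, gripper open.
Joint ranges: [-2.53, 2.53], [-0.77, 2.02], [0.04, 2.7], [-1, 4.14], [0.28, 2.66], [-3.11, 3.11]. Speed limits (rad/s): [2.57, 2.57, 3.14, 3.14, 3.14, 3.14].

INTERFACE

Orientations are given as [roll, pitch, yaw] about the fixed x, y, z axes, in that order (R = Rz(yaw) Ry(pitch) Rx(roll)).
In Python, from cell import robot gives the robot as it stands.
- The arm moves only by the tool apply_moves, never from a script. Its argument "motion" is text: rows parted by semicolons, each of 7 numbers parted by spaces: the opening in per cent of the stroke, from 0 (shut) to 100 (fully open), then the shift along the tool's x, y, z in cm, then the turn, a rotation vector about the tool's x, y, z in rad. A call has 1 to 20 rows; each row shifts and turns the commanded pose from where the row before left it, along the tool's axes as they then stand; what a row does not reach is not made up. A row lasts 1/8 s, in which the tool goes at most 62.5 mm and 10.7 degrees, less where a joint would pass 70% of its speed; a pose out of reach is approached as far as the arm can. A call with a gripper value outside its range is refused whole. The fingers move at their own pace and stop on an object; "force" is the grip in N (left out, the last holds). Time passes only in rows, so rows that do not move let the fingers close. It gives the time, the measured TCP pose, the force, the opening and the grip force at its end, in the units of the state.
- robot.observe(): the state, without advancing time (a new reading comes with each control period).
- robot.read_camera(name): name is "scene" or "top" or "wrist"; returns a dict with "img" (400x640x3 uint8, red, green, blue), "fovy" (degrees; the focal length in pixels is half the picture's height over the tangent of half this angle, whatever the lens; pixels are square), "cx", "cy" (the principal point, pixels), "R" (3x3) and "t" (3): a world point X has camera coordinates R X + t; the wrist camera has in their place "hand_eye" (4x4, takes a point from camera to tool coordinates, whose origin is the TCP and whose axes are the flange's). Camera axes: x right, y down, z forward; pixel columns grow to the right and rows downward; lengths in m; the calibration is good to about 2 mm. A picture is of the moment at which its call begins: read the wrist's pose just before it. There is no depth.
- robot.hand_in(): hands the job in; it is judged then, once.
Trained networks look in a picture, given as the dict that the camera call returned (one of the last four; its "shot" number tells which), for a name from the list of things; names that differ only in an ending like _2 or _b are one class to them, and where a whole thing is asked for, a point or a joint stands for the part that bears it (a point fixed in the world has none). Each returns a list of dicts, best first, with "score" (0 to 1); they miss things now and then, are a little off and sometimes report something else, mostly with a low value. They report only what shows in the picture. A call takes as long as a camera call. They do not tell look-alikes from the thing itself.
- robot.search_frame(target, picture): "centre" ([x, y, z] in m, in world coordinates, good to about 4 mm: the middle of the surface that is visible of it).
- robot.trace(target, picture): "pixels" (400x640 bool, what is visible of it).
The state is a dict: "time": time; "qpos": joint angles; "qvel": joint speeds; "joint_efforts": joint torques, N m; "tool_pos": TCP position; "tool_rot": TCP orientation; "contact_force": force on the tool from outside, world axes, zero at the start; "torque": the same for the moment, N m; "opening": finger opening in m; "grip_force": force on a finger pad.
Only numpy, scipy, OpenCV 4.12 (cv2) and the standard library are available. Lean on these libraries where they do the work, as an engineer would, in place of code of your own. Each camera call takes 0.05 s, during which the arm holds its last target. There are 200 camera calls.

TASK

Close the upright lens viewer (black barrel with a brass rim) against grit: pinch the two yellow tabs of the red sprung dust cap fully together, lift the cap, lower it into the viewer's mouth until its red plate lies flat on the brass rim, and let go so that the tabs spring out and the catches lock under the rim. Leave the cut-glass tumbler where it stands.

Things in the scene. Friction and masses are not known exactly. Their poses are not given: they have to be found in the camera images.
- cap_center (a point): Red sprung dust cap, loose, upright on the table, 95 g. Point: on its axis, 28 mm above its foot, z up. Plate 84 mm across, top face 6 mm and underside 11 mm below the point. Spigot below it: 40 mm across, 17 mm deep, nose tapered to 30. Two yellow tabs rise from the plate to 28 mm above the point, 24 mm wide along x; outer faces at +y and -y, 60 mm apart at rest, 28 mm pinched fully.
- cap_tab (a joint): How far each cap tab is pushed in, m: 0 = sprung fully out, 0.016 = pinched fully (hard stop; carry the cap so). The two tabs are linked and move alike; springs press each out with 3 N at rest, 8 N fully in, so grip with about 30 N. Each has a catch, 9 to 13 mm below the plate's underside, reaching 36 mm from the axis at rest, 20 mm fully in.
- mouth (a point): Centre of the viewer's mouth, level with the brass rim's flat top, 85 mm above the table. Fixed black barrel 96 mm across, base 120 mm square. The rim is 5 mm thick, its hole 60 mm across, with a groove 78 mm across below, 46 mm deep. The cap enters only with each tab pinched 7 mm or more; any yaw fits. Fully home, cap_center is 11 mm above this. The blue pot and white knobbed lid are bystanders.
- tumbler_center (a point): Cut-glass tumbler, 95 mm tall, 76 mm across at the rim, standing at the back of the table; the point is on its axis half-way up. It is to be left alone.
Things that resemble listed ones, but are neither listed nor needed, are in the scene too. Several things look just like the part that bears cap_center: the one meant starts farthest to the robot's right. There is more than one size of the part that bears mouth; the job needs the smaller.

How it is judged:
By the outcome, as a careful person would: the job done as asked, in the order asked, and still so for the second after the job is handed in, with the robot touching nothing.
It also fails if it takes over 42 s, if anything falls off the work surface, if the arm or the gripper's body presses on something with over 40 N, if the wrist force passes 120 N, or if a joint passes its speed limit or range.

## Working session

There is one attempt and no reset: what is moved stays moved. The work goes in short steps, Python scripts to look and compute and a tool call to move; the robot and the scene stay as the last step left them, time stands still between calls to the robot, and variables do not carry over. Pictures are saved under pics/ and viewed, at most 10 in all, crops included, and the job is handed in when it is done.

Besides the shell and the picture viewer there is one more tool, called after ">>>" as name(argument=value, ...) on one line, values as JSON. apply_moves: Moves the arm, as the interface text tells. Its arguments: {"type":"object","properties":{"motion":{"type":"string"},"force":{"type":"number"}},"required":["motion"]}

```bash
mkdir -p pics; python3 - <<'E'
from cell import robot
import cv2,numpy as np
s=robot.observe();print(s)
for n in("scene","top"):
    p=robot.read_camera(n);cv2.imwrite(f"pics/{n}0.png",p["img"][:,:,::-1]);np.savez(f"{n}.npz",**{k:p[k] for k in("fovy","cx","cy","R","t")})
    print(n,p["fovy"],p["cx"],p["cy"],np.round(p["R"],3).tolist(),p["t"])
    for t in("cap_center","mouth","tumbler_center"):
        try:
            for r in robot.search_frame(t,p): print(n,t,np.round(r["centre"],3),round(r["score"],2))
        except Exception as e: print(t,e)
E
```

```text
{'time': 0.0, 'qpos': array([-1.41797458e+00,  3.42691854e-01,  1.52502772e+00,  4.09780783e-06,
        1.27539535e+00, -1.46019755e-01]), 'qvel': array([-0.0002065 , -0.00066068,  0.00093084, -0.00042997,  0.00044471,
        0.00067984]), 'joint_efforts': array([ 1.25572511e-03, -4.31237555e+01, -2.44221461e+01,  7.17766816e-02,
        5.59993798e-02, -1.49257453e-04]), 'tool_pos': array([ 0.15451621, -0.50131615,  0.22605725]), 'tool_rot': array([-3.14008715e+00, -2.25369342e-04,  2.98840135e-01]), 'contact_force': array([ 0.1727933 , -0.59957743,  0.02417873]), 'torque': array([ 0.00701304, -0.00407779, -0.05745204]), 'grip_force': 0.0, 'opening': 0.09154358465580409}
scene 53.05862138778693 316.39168722394305 198.13169492089088 [[0.583, 0.812, -0.001], [0.676, -0.486, -0.554], [-0.451, 0.323, -0.832]] [-0.29156025 -0.32033422  1.38728206]
scene cap_center [ 0.452 -0.282  0.022] 0.92
scene cap_center [ 0.315 -0.188  0.02 ] 0.68
scene mouth [0.5   0.28  0.041] 0.78
scene mouth [0.281 0.285 0.063] 0.73
scene tumbler_center [0.789 0.061 0.06 ] 0.57
top 47.74910654887488 312.57912813804046 192.09327119939795 [[0.012, -1.0, 0.018], [-0.998, -0.013, -0.061], [0.061, -0.017, -0.998]] [-0.02129973  0.51414129  1.27200191]
top cap_center [ 0.441 -0.284  0.025] 0.92
top cap_center [ 0.31  -0.186  0.025] 0.82
top mouth [0.482 0.291 0.033] 0.8
top mouth [0.258 0.305 0.046] 0.57
top tumbler_center [0.803 0.054 0.047] 0.68
```

View pics/scene0.png

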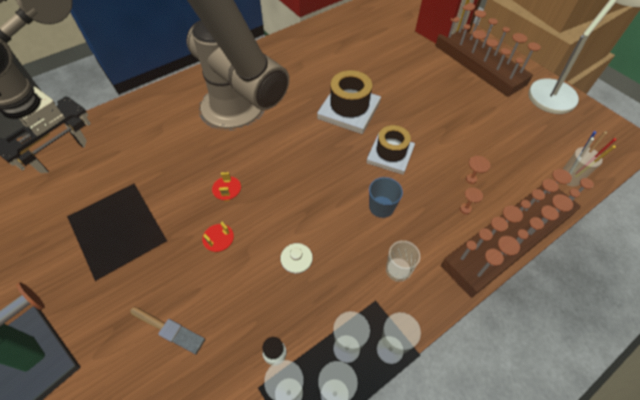

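View pics/top0.png

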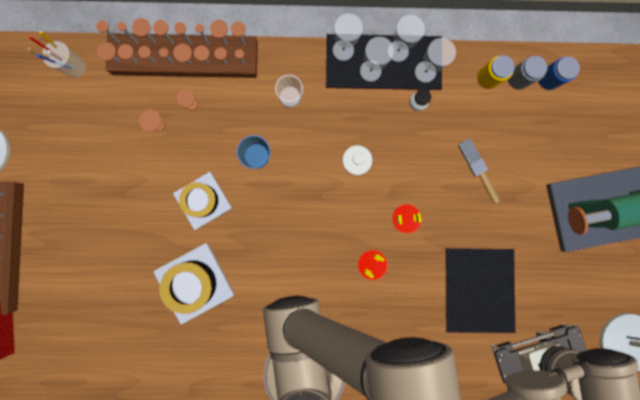

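Scene view: caps at (218,237) and (227,187); viewers at (393,145) small and (350,95) large. Top view: caps at (407,218) and (372,265); small viewer (200,200), large (187,287). The candidates for the cap are the two red ones, and I choose (407,218) in the top view as the rightmost (most negative y). For the viewer I choose the small one at (200,200). The next script measures these and checks that nothing is hidden under the gripper.

```bash
cat > h.py <<'E'
import numpy as np,cv2
from scipy.spatial.transform import Rotation as Ro
def ray(p,uv,z,R=None,t=None):
    R=p["R"] if R is None else R; t=p["t"] if t is None else t
    f=200/np.tan(np.radians(p["fovy"])/2)
    uv=np.atleast_2d(uv).astype(float)
    d=np.c_[(uv[:,0]-p["cx"])/f,(uv[:,1]-p["cy"])/f,np.ones(len(uv))]@R   # R^T d
    c=-R.T@t
    return c+d*((z-c[2])/d[:,2])[:,None]
def wristRt(p,s):
    T=np.eye(4);T[:3,:3]=Ro.from_euler("xyz",s["tool_rot"]).as_matrix();T[:3,3]=s["tool_pos"]
    C=np.linalg.inv(T@p["hand_eye"]);return C[:3,:3],C[:3,3]
def masks(img):
    h=cv2.cvtColor(img,cv2.COLOR_RGB2HSV).astype(int);H,S,V=h[...,0],h[...,1],h[...,2]
    red=((H<6)|(H>174))&(S>200)&(V>110)
    yel=(H>20)&(H<34)&(S>150)&(V>120)
    brass=(H>14)&(H<28)&(S>120)&(V>90)
    return red,yel,brass
def comps(m,amin):
    n,l,st,c=cv2.connectedComponentsWithStats(m.astype(np.uint8));return [(c[i],st[i],l==i) for i in range(1,n) if st[i,4]>=amin]
E
python3 - <<'E'
from cell import robot
from h import *
for n in("top","scene"):
    p=robot.read_camera(n);r,y,b=masks(p["img"])
    cap=cv2.morphologyEx((r|y).astype(np.uint8),cv2.MORPH_CLOSE,np.ones((3,3)))
    for c,st,m in comps(cap,200):
        print(n,"red",c.round(1),st[4],ray(p,c,.022).round(4))
        for c2,s2,_ in comps(y&(cv2.dilate(m.astype(np.uint8),np.ones((9,9)))>0),4): print("   yel",c2.round(1),s2[4],ray(p,c2,.05).round(4))
    for c,st,m in comps(b,100):
        cs,_=cv2.findContours(m.astype(np.uint8),cv2.RETR_EXTERNAL,cv2.CHAIN_APPROX_NONE)
        e=cv2.fitEllipse(max(cs,key=len)); print(n,"brass",np.round(e[0],1),np.round(e[1],1),st[4],ray(p,e[0],.085).round(4))
s=robot.observe();p=robot.read_camera("wrist");cv2.imwrite("pics/w0.png",p["img"][:,:,::-1]);print(p["hand_eye"])
a=cv2.imread("pics/top0.png")[180:290,340:460];b=cv2.imread("pics/scene0.png")[160:270,180:300]
cv2.imwrite("pics/c0.png",np.hstack([cv2.resize(a,(320,300)),cv2.resize(b,(320,300))]) )
w=cv2.resize(p["img"][:,:,::-1],(480,300));cv2.imwrite("pics/c1.png",np.vstack([cv2.imread("pics/c0.png"),cv2.copyMakeBorder(w,0,0,0,160,0)]))
E
```

```text
top red [197.2 199.5] 406 [[0.4889 0.3104 0.022 ]]
   yel [197.3 199.5] 404 [[0.4875 0.3037 0.05  ]]
top red [406.5 218.4] 633 [[ 0.4428 -0.2821  0.022 ]]
   yel [417.4 217.2] 49 [[ 0.4462 -0.3063  0.05  ]]
   yel [399.5 219. ] 30 [[ 0.4407 -0.2563  0.05  ]]
top red [372.1 264.5] 648 [[ 0.3119 -0.1849  0.022 ]]
   yel [378.5 257.4] 32 [[ 0.3342 -0.1983  0.05  ]]
   yel [368.5 273.2] 32 [[ 0.2908 -0.1708  0.05  ]]
top red [184.7 287.8] 1011 [[0.2422 0.3385 0.022 ]]
   yel [184.7 287.8] 1011 [[0.2464 0.3312 0.05  ]]
top red [  6.5 333.3] 387 [[0.1139 0.8227 0.022 ]]
top brass [475.3  83.3] [39.1 70.8] 975 [[ 0.8162 -0.4583  0.085 ]]
top brass [72.1 88.9] [15.4 36.7] 212 [[0.7816 0.6412 0.085 ]]
top brass [261.5  93.2] [21.4 31.2] 182 [[0.7786 0.1289 0.085 ]]
top brass [299.2 139.6] [12.7 32.4] 111 [[0.6525 0.0243 0.085 ]]
top brass [328. 167.] [20.5 25. ] 191 [[ 0.5787 -0.0546  0.085 ]]
top brass [119.4 166.4] [11.4 24.2] 110 [[0.5724 0.5061 0.085 ]]
top brass [187.4 192.3] [44.6 70.4] 821 [[0.5051 0.3222 0.085 ]]
top brass [274.8 173.4] [16.8 34.7] 157 [[0.5595 0.0891 0.085 ]]
top bra
[... 1154 characters left out ...]
14 [[0.4142 1.0192 0.085 ]]
scene brass [561.2  11.8] [31.1 94. ] 1808 [[0.3778 1.255  0.085 ]]
scene brass [601.1  41.9] [21.6 90.5] 1500 [[0.5783 1.2096 0.085 ]]
scene brass [586.7  80.5] [12.  47.8] 321 [[0.6716 0.9826 0.085 ]]
scene brass [350.9  84. ] [29.5 42.5] 716 [[0.2277 0.3359 0.085 ]]
scene brass [394.2 136.7] [25.2 32.4] 453 [[0.4855 0.2955 0.085 ]]
scene brass [608.  150.8] [ 4.1 28.9] 101 [[0.8886 0.7626 0.085 ]]
[[-1.43557463e-04 -9.51771842e-01 -3.06806682e-01  8.31916769e-02]
 [ 9.99999912e-01 -1.59740422e-05 -4.18354013e-04 -1.96877560e-03]
 [ 3.93276627e-04 -3.06806716e-01  9.51771761e-01 -1.57976206e-01]
 [ 0.00000000e+00  0.00000000e+00  0.00000000e+00  1.00000000e+00]]
```

View pics/c1.png

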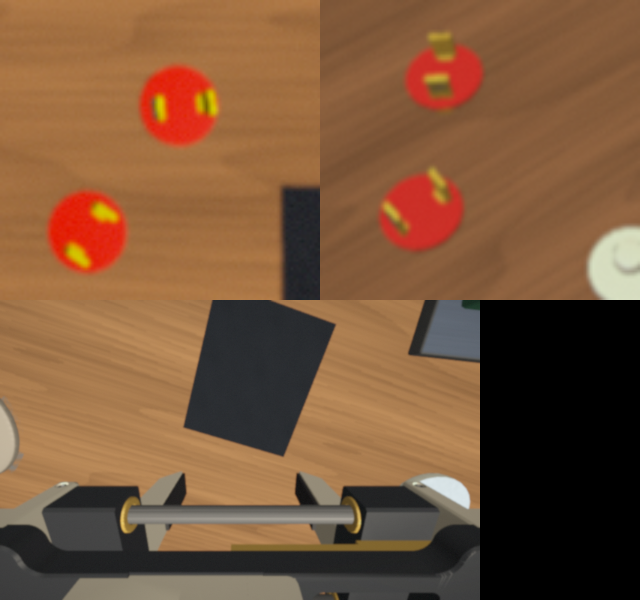

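Crop: the target cap (right, top-view tabs left and right) and the other cap are confirmed as the only two. The wrist view shows no cap under the gripper. I'll move above the target.

>>> apply_moves(motion="100 0 0 0 0 0 0.105; 100 0 0 0 0 0 0.105; 100 4.4 -2.73 0.9 0 0 0; 100 4.4 -2.73 0.9 0 0 0; 100 4.4 -2.73 0.9 0 0 0; 100 4.4 -2.73 0.9 0 0 0; 100 4.4 -2.73 0.9 0 0 0; 100 4.4 -2.73 0.9 0 0 0; 100 4.3 -2.73 0.9 0 0 0; 100 0 0 0 0 0 0; 100 0 0 0 0 0 0")

```text
time: 1.92
tool_pos: [0.4431, -0.2844, 0.1637]
tool_rot: [3.141, 0.0, 0.089]
contact_force: [0.5, 0.3, 0.0]
opening: 0.0921
grip_force: 0.0
```

```bash
cat > look.py <<'E'
from cell import robot
from h import *
s=robot.observe();p=robot.read_camera("wrist");R,t=wristRt(p,s)
print(s["tool_pos"].round(4),s["tool_rot"].round(4),s["contact_force"].round(1))
cv2.imwrite("pics/w1.png",p["img"][:,:,::-1]);r,y,b=masks(p["img"])
cap=cv2.morphologyEx((r|y).astype(np.uint8),cv2.MORPH_CLOSE,np.ones((5,5)))
for c,st,m in comps(cap,1500):
    cs,_=cv2.findContours(m.astype(np.uint8),cv2.RETR_EXTERNAL,cv2.CHAIN_APPROX_NONE)
    W=ray(p,max(cs,key=len)[:,0],.022,R,t);ci=cv2.minEnclosingCircle((W[:,:2]*1000).astype(np.float32))
    print("cap",c.round(1),st,np.round(ci[0],1),round(ci[1],1))
    for c2,s2,_ in comps(y&(cv2.dilate(m.astype(np.uint8),np.ones((9,9)))>0),40): print("  yel",c2.round(1),s2,ray(p,c2,.05,R,t).round(4))
E
python3 look.py
```

```text
[ 0.4431 -0.2844  0.1637] [3.1413e+00 5.0000e-04 8.9400e-02] [0.5 0.3 0. ]
cap [320.4 182.2] [ 284  147   73   72 4093] [ 441.8 -282.5] 41.1
  yel [345.3 188.1] [339 175  12  29 240] [[ 0.4474 -0.3074  0.05  ]]
  yel [296.  189.3] [291 177  12  29 246] [[ 0.4416 -0.2577  0.05  ]]
```

View pics/w1.png

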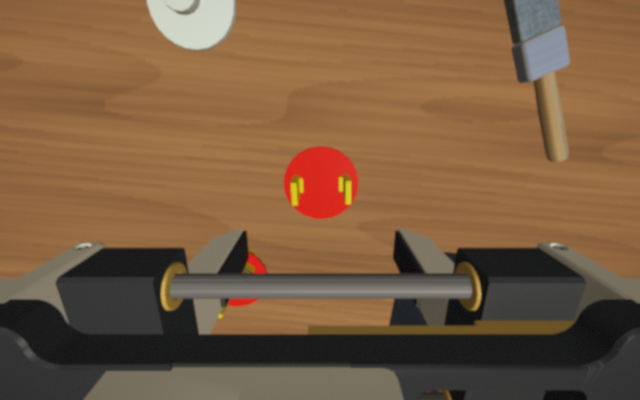

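Wrist view: the cap is centred at (320,182) between the fingers, with its tabs at (296,189) and (345,188), aligned to the closing line. I'll descend and pinch.

>>> apply_moves(motion="100 0 -0.2 4.5 0 0 -0.02; 100 0 0 4.5 0 0 0; 100 0 0 3.5 0 0 0; 100 0 0 1.1 0 0 0; 100 0 0 0 0 0 0; 30 0 0 0 0 0 0; 0 0 0 0 0 0 0; 0 0 0 0 0 0 0; 0 0 0 0 0 0 0; 0 0 0 0 0 0 0; 0 0 0 0 0 0 0", force=30)

```text
time: 3.35
tool_pos: [0.4436, -0.2825, 0.0283]
tool_rot: [3.141, -0.001, 0.109]
contact_force: [-1.0, 0.4, 5.8]
opening: 0.0363
grip_force: 6.5
```

>>> apply_moves(motion="0 0 0 0 0 0 0; 0 0 0 0 0 0 0; 0 0 0 0 0 0 0; 0 0 0 0 0 0 0")

```text
time: 3.85
tool_pos: [0.4436, -0.2825, 0.0287]
tool_rot: [3.14, -0.001, 0.109]
contact_force: [-1.6, 0.1, 9.2]
opening: 0.0266
grip_force: 30.1
```

>>> apply_moves(motion="0 0 0 -1 0 0 0; 0 0 0 -2 0 0 0; 0 0 0 -4 0 0 0; 0 0 0 -5 0 0 0; 0 0 0 -4 0 0 0; 0 0 0 0 0 0 0")

```text
time: 4.6
tool_pos: [0.4445, -0.2831, 0.1911]
tool_rot: [3.137, -0.005, 0.109]
contact_force: [-0.3, 0.1, -1.5]
opening: 0.0261
grip_force: 30.0
```

```bash
cat > look2.py <<'E'
from cell import robot
from h import *
import sys
s=robot.observe();p=robot.read_camera("wrist");R,t=wristRt(p,s)
print(s["tool_pos"].round(4),s["tool_rot"].round(4),s["contact_force"].round(1),s["opening"],s["grip_force"])
f=200/np.tan(np.radians(p["fovy"])/2)
X=np.array(eval(sys.argv[2])) if len(sys.argv)>2 else None
if X is not None: c=R@X+t; print("expected px",c[:2]/c[2]*f+[p["cx"],p["cy"]])
cv2.imwrite(f"pics/{sys.argv[1]}.png",p["img"][:,:,::-1])
E
python3 look2.py w2
```

```text
[ 0.4445 -0.2831  0.1911] [ 3.1367 -0.0046  0.109 ] [-0.3  0.1 -1.5] 0.026084989270615328 29.98485177755356
```

View pics/w2.png

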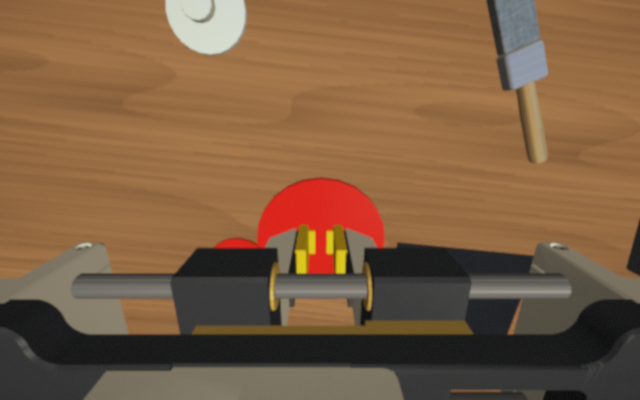

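The cap is held, tabs together, plate arc at (320,182). Next I carry it to just short of the mouth.

>>> apply_moves(motion="0 0.06 -2 0 0 0 0; 0 0.14 -4.5 0 0 0 0; 0 0.15 -4.7 0 0 0 0; 0 0.15 -4.7 0 0 0 0; 0 0.15 -4.7 0 0 0 0; 0 0.15 -4.7 0 0 0 0; 0 0.15 -4.7 0 0 0 0; 0 0.15 -4.7 0 0 0 0; 0 0.15 -4.7 0 0 0 0; 0 0.15 -4.7 0 0 0 0; 0 0.15 -4.7 0 0 0 0; 0 0.15 -4.7 0 0 0 0; 0 0.14 -3.6 0 0 0 0; 0 0.08 -1 0 0 0 0; 0 0 0 0 0 0 0; 0 0 0 0 0 0 0; 0 0 0 0 0 0 0")

```text
time: 6.78
tool_pos: [0.3994, 0.2964, 0.1877]
tool_rot: [3.141, 0.0, 0.107]
contact_force: [0.2, -0.9, -1.2]
opening: 0.026
grip_force: 30.0
```

```bash
python3 look2.py w3 "[.4856,.2954,.085]"
```

```text
[0.3994 0.2964 0.1877] [3.1412e+00 2.0000e-04 1.0720e-01] [ 0.2 -0.9 -1.2] 0.025958301041725276 29.985152184963226
expected px [334.24366626 101.17256218]
```

View pics/w3.png

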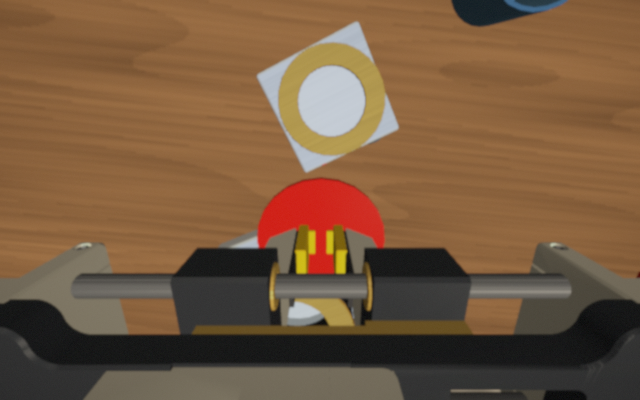

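The mouth shows at (332,99) and the cap plate arc peaks at (320,179). The next script measures both.

```bash
python3 - <<'E'
from cell import robot
from h import *
from scipy.optimize import least_squares
s=robot.observe();p=robot.read_camera("wrist");R,t=wristRt(p,s)
h=cv2.cvtColor(p["img"],cv2.COLOR_RGB2HSV).astype(int);H,S,V=h[...,0],h[...,1],h[...,2]
red,_,_=masks(p["img"])
br=(H>18)&(H<28)&(S>130)&(V>140);br[172:]=0
m=max(comps(br,300),key=lambda c:c[1][4])[2]
cs,_=cv2.findContours(m.astype(np.uint8),cv2.RETR_CCOMP,cv2.CHAIN_APPROX_NONE)
for c in cs:
    if len(c)<60: continue
    W=ray(p,c[:,0],.085,R,t)[:,:2]
    q=least_squares(lambda v:np.hypot(*(W-v[:2]).T)-v[2],[.485,.295,.04],loss="soft_l1",f_scale=.001).x;print("rim",len(c),q.round(4))
z=s["tool_pos"][2]-.0063
ed=[(u,np.flatnonzero(red[:240,u])[0]) for u in range(264,379,2) if red[:225,u].any()]
W=ray(p,ed,z,R,t)[:,:2]
for fr in(None,.042):
    q=least_squares(lambda v:np.hypot(*(W-v[:2]).T)-(fr or v[2]),[.4,.297,.042],loss="soft_l1",f_scale=.001).x;print("plate",q.round(4))
print(s["tool_pos"].round(4))
E
```

```text
rim 307 [0.4849 0.2979 0.0456]
rim 205 [0.4845 0.2981 0.0315]
plate [0.3992 0.2987 0.0401]
plate [0.3971 0.2985 0.042 ]
[0.3994 0.2966 0.1877]
```

>>> apply_moves(motion="0 2 0.25 0 0 0 0; 0 4 0.47 0 0 0 0; 0 2 0.24 0 0 0 0; 0 0.6 0.06 0 0 0 0; 0 0 0 2 0 0 0; 0 0 0 3 0 0 0; 0 0 0 1.2 0 0 0; 0 0 0 0 0 0 0; 0 0 0 0 0 0 0")

```text
time: 8.0
tool_pos: [0.4864, 0.2969, 0.1268]
tool_rot: [-3.141, -0.002, 0.109]
contact_force: [-0.2, 0.3, -0.7]
opening: 0.0261
grip_force: 30.0
```

```bash
python3 - <<'E'
from cell import robot
from h import *
print(robot.observe()["tool_pos"])
p=robot.read_camera("scene");w=robot.read_camera("wrist")
a=cv2.resize(p["img"][60:210,300:500,::-1],(640,480),interpolation=cv2.INTER_CUBIC)
cv2.imwrite("pics/s4.png",a)
E
```

```text
[0.48635759 0.29694873 0.12683993]
```

View pics/s4.png

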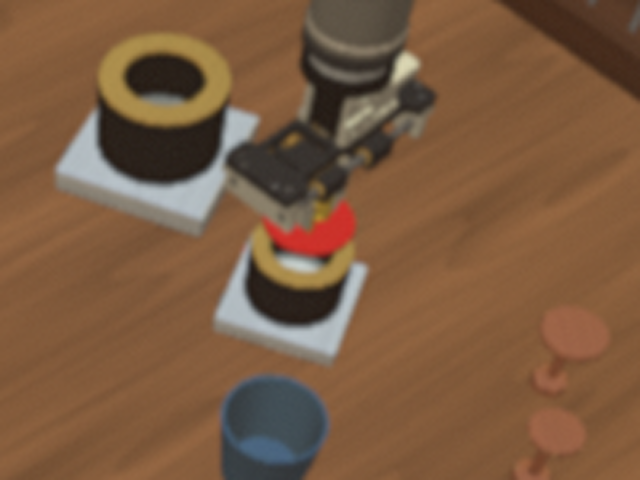

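The cap hovers above the small viewer's mouth, crop (310,225) over rim (300,265). I'll lower it slowly.

>>> apply_moves(motion="0 0 0.1 0.6 0 0 0; 0 0 0 0.8 0 0 0; 0 0 0 0.7 0 0 0; 0 0 0 0.4 0 0 0; 0 0 0 0 0 0 0; 0 0 0 0.15 0 0 0; 0 0 0 0 0 0 0")

```text
time: 8.98
tool_pos: [0.486, 0.2957, 0.0993]
tool_rot: [3.142, -0.0, 0.109]
contact_force: [-0.4, 0.9, -1.0]
opening: 0.0261
grip_force: 30.0
```

>>> apply_moves(motion="0 0 0 0.15 0 0 0; 0 0 0 0.1 0 0 0; 0 0 0 0 0 0 0; 0 0 0 0 0 0 0")

```text
time: 9.48
tool_pos: [0.486, 0.2957, 0.0969]
tool_rot: [3.142, -0.0, 0.109]
contact_force: [-0.1, 0.0, 1.8]
opening: 0.0261
grip_force: 30.0
```

>>> apply_moves(motion="0 0 0 0.08 0 0 0; 0 0 0 0 0 0 0; 0 0 0 0 0 0 0")

```text
time: 9.85
tool_pos: [0.486, 0.2957, 0.0967]
tool_rot: [-3.142, -0.001, 0.109]
contact_force: [-1.4, -1.0, 6.7]
opening: 0.0261
grip_force: 30.1
```

The cap is seated at the expected height (0.0967). Now I release it.

>>> apply_moves(motion="50 0 0 0 0 0 0; 80 0 0 0 0 0 0; 100 0 0 0 0 0 0; 100 0 0 0 0 0 0; 100 0 0 0 0 0 0; 100 0 0 0 0 0 0; 100 0 0 0 0 0 0; 100 0 0 0 0 0 0")

```text
time: 10.85
tool_pos: [0.4859, 0.2956, 0.0957]
tool_rot: [3.141, 0.0, 0.109]
contact_force: [0.3, -0.2, -0.0]
opening: 0.0916
grip_force: 0.0
```

>>> apply_moves(motion="100 0 0 -1 0 0 0; 100 0 0 -3 0 0 0; 100 0 0 -4 0 0 0; 100 -3 0 -2 0 0 0; 100 -4 0 0 0 0 0; 100 0 0 0 0 0 0; 100 0 0 0 0 0 0")

```text
time: 11.72
tool_pos: [0.4171, 0.2883, 0.1966]
tool_rot: [-3.141, -0.002, 0.109]
contact_force: [-0.6, 0.3, 0.2]
opening: 0.0918
grip_force: 0.0
```

```bash
python3 - <<'E'
from cell import robot
from h import *
from scipy.optimize import least_squares
s=robot.observe();w=robot.read_camera("wrist");R,t=wristRt(w,s);p=robot.read_camera("scene")
a=cv2.resize(p["img"][60:210,300:500,::-1],(400,300),interpolation=cv2.INTER_CUBIC)
b=cv2.resize(w["img"][20:220,180:480,::-1],(400,300))
cv2.imwrite("pics/f5.png",np.hstack([b,a]))
r,y,_=masks(w["img"]);y[230:]=0
for c,st,m in comps(y,30): print(c.round(1),st[4],ray(w,c,.085+.035,R,t).round(4))
c,st,m=max(comps(r,500),key=lambda c:c[1][4]);print(c,st)
E
```

```text
[290.3 123.6] 367 [[0.482  0.3221 0.12  ]]
[353.9 124.3] 235 [[0.487  0.2705 0.12  ]]
[345.4 122.1] 99 [[0.488  0.2777 0.12  ]]
[320.52283019 119.11641509] [ 277   75   88   91 5300]
```

View pics/f5.png

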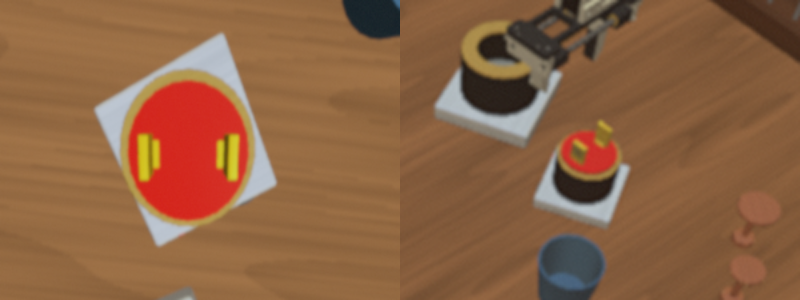

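The plate lies flat and centred on the rim, the tabs are fully out (about 55–60 mm apart), and the gripper is clear. Handing in.

```bash
python3 -c "
from cell import robot
print(robot.hand_in())"
```

```text
the job is handed in; nothing more can be done
None
```

The red dust cap is in the smaller viewer: its plate lies flat on the brass rim, both tabs have sprung out, and the arm is clear of everything. I handed the job in at about 12 s without moving the tumbler; the catches locking under the rim can't be seen, so I judged that from the tab spread and seating height.

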